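Set the support jack under an overhung drilling table

ROBOT

A 6-joint arm with a two-finger parallel gripper is mounted at the origin on the work surface. World frame = base frame: x ahead of the robot, y to its left, z up, the work surface at z = 0. Lengths are in mm, angles in rad, forces in N, time in s.
With the tool pointing down it reaches from about 350 to 875 mm from the base axis. Payload 4.2 kg.
Tool frame: the origin (TCP) lies at the very end of the fingers, on their centre line; the grasp point (between the pads) lies 19 mm behind it; z points along the fingers, y is the direction in which the jaws open and shut (so a half turn about z gives the same grasp; the last joint's range is limited). The gripper opens to 85 mm and grips with 20 to 120 N. Pads are 22 mm wide; open, the fingers measure 114 mm over their backs; the gripper's body (76 mm by 85 mm) begins 54 mm behind the grasp point. The pads swing forward as they close: fully open they stand 13 mm farther back than shut.
Start: joints at [1.571, 0.385, 0.008, 0, -1.194, -0.259], TCP at [159.919, 604.173, 231.312] pointing down, gripper open.
Joint ranges: [-3.14, 3.14], [-1.21, 2.06], [-1.07, 1.41], [-3.16, 2.05], [-2.99, -0.16], [-3.1, 3.1]. Speed limits (rad/s): [2.79, 2.79, 3.14, 3.14, 3.14, 3.14].

INTERFACE

Orientations are given as a unit quaternion [x, y, z, w].
In Python, from bench import read_state, get_image, camera_params, job_done gives the robot as it stands.
- The arm moves only by the tool send_rows, never from a script. Its arguments are lists of equal length, an entry for each row: "translation": the shift along the tool's x, y, z in m, a list of three; "yaw": the turn about the tool's z in degrees; "fingers": the closure in counts, from 0 (fully open) to 255 (shut). A call has 1 to 12 rows; each row is the pose to reach, as a shift and turn from the pose measured when the call began, along the tool's axes at that moment; what a row does not reach only later rows make up. A row lasts 1/10 s, in which the tool goes at most 50 mm and 8.59 degrees, less where a joint would pass 70% of its speed; a pose out of reach is approached as far as the arm can. A call with a gripper value outside its range is refused whole. The fingers move at their own pace and stop on an object; the grip force is fixed at half the most. Time passes only in rows, so rows that repeat a pose let the fingers close. It gives the time, the measured TCP pose, the force and the opening at its end, in the units of the state.
- read_state(): the state, without advancing time (a new reading comes with each control period).
- get_image(name): name is "scene" or "top" or "wrist"; returns the picture (384x512x3 uint8, blue, green, red); there is no depth.
- camera_params(name): a dict with "mtx" (3x3 intrinsics, pixels), "rvec" (rotation vector, rad) and "tvec" (3), from world to camera coordinates, as OpenCV has them; the wrist camera has in their place "tool_from_camera" (4x4, takes a point from camera to tool coordinates, whose origin is the TCP and whose axes are the flange's). Camera axes: x right, y down, z forward; pixel columns grow to the right and rows downward; lengths in mm; the calibration is good to about 2 mm. A picture is of the moment at which its call begins: read the wrist's pose just before it. camera_params takes no time and is no camera call.
- job_done(): hands the job in, once; it reports no verdict.
The state is a dict: "clock": time; "joints": joint angles; "joint_vel": joint speeds; "joint_efforts": joint torques, N m; "position": TCP position; "ee_rot": TCP orientation; "contact_force": force on the tool from outside, world axes, zero at the start; "wrist_torque": the same for the moment, N m; "gripper_width": finger opening in mm.
Only numpy, scipy, OpenCV 4.12 (cv2) and the standard library are available. Lean on these libraries where they do the work, as an engineer would, in place of code of your own. Each camera call takes 0.05 s, during which the arm holds its last target.

TASK

A wheel casting is strapped to the overhung end of the bench drill's extension table and is about to be drilled, so that end needs its support jack set. Slide the wooden packing board flat under the jack's foot so that the whole foot will stand on it, then wind the crank on top of the jack clockwise until the foot bears firmly on the board: the crank then goes clearly heavy, at least half as heavy again as when running free. Stop there, before it is twice as heavy and the leg begins to jack the table up, let go, and leave the loose castings on the bench where they are.

Things in the scene. Friction and masses are not known exactly. Their poses are not given: they have to be found in the camera images.
- machine: Fixed iron bench drill with extension table and jack. Origin: on the jack's vertical axis at bench level, straight below the foot's centre; z up. The table runs to the machine's own -y; the +y side of the jack is open. The jack's round rubber-soled foot, 50 mm in diameter, starts 31 to 44 mm above the bench (not measured, but visible) and stops at 12 mm, so it only finds ground on the board.
- table_end (a point): Middle of the top edge of the extension table's free end, 170 mm above the bench, 47 mm from the jack axis towards the machine's -y. Table 160 mm wide, 520 mm long, underside 123 mm above the bench. The strapped wheel casting, 132 mm across, is centred 188 mm farther along, up to 225 mm high. A bolted plate 130 mm wide joins table and jack.
- jack_head (a point): Top centre of the jack's gear head, on the axis, 238 mm above the bench. Head 72 mm in diameter; below it the outer tube, 51 mm (collar 57 mm), reaches down to 85 mm above the bench, then the thinner inner tube and foot. The crank turns on top: one clockwise turn (seen from above) lowers the foot 8 mm; 0.8 to 2.3 turns reach the board. The screw stays where it is left.
- crank_grip (a point): On the crank's upright black sleeve, 25 mm in diameter, 64 mm tall, free to spin on its pin: 28 mm below its top, 299 mm above the bench, 60 mm from the jack axis. The crank arm's top is at 260 mm, its hub's at 270 mm.
- crank_axis (a point): On the jack axis, 270 mm above the bench. Force along the circle at the sleeve while turning: 6.7 N running free; once the foot meets the board 2.1 N more per 100 N under it, which grows 1 to 2.5 N per degree. Well set: 200 N under the foot, a rise of 3 to 5 N; from a rise of 6 N it is forced. Stopped, friction may leave up to 6.7 N either way: compare like with like, creeping on.
- packing: Dark hardwood packing board lying flat on the bench, 240 x 64 x 25 mm, 0.26 kg, loose. Origin: centre of its underside; x along its length, z up.
- flywheel: Loose six-spoked iron wheel casting lying flat on the bench, 104 mm across, 20 mm high; origin at the centre of its underside. Leave alone.
- cover: Loose round aluminium cover, 64 mm across, 18 mm high, lying flat; origin at the centre of its underside. Leave alone.
- pedestal: Loose iron bearing pedestal, foot 85 x 44 mm, 64 mm high; origin at the centre of its underside. Leave alone.
Things that resemble listed ones, but are neither listed nor needed, are in the scene too. Leave any white look-alike of the packing alone.

How it is judged (in metres and radians):
On the way, in this order (a step that is already met when the one before it is completed fails the run):
1. the packing board lies flat under the foot, the whole foot over it, nothing bearing on it yet (x of machine in the frame of packing between -0.097 and 0.097 m and y of machine in the frame of packing between -0.01 and 0.01 m and height (world z) of packing below 0.004 m and angle between packing's own z axis and vertical below 0.04 rad and contact force between machine and packing below 5 N), for 0.2 s.
2. the foot has been wound down and bears firmly on the board (contact force between machine and packing above 100 N), for 0.2 s.
At the end, for the whole second after the job is handed in: The packing board lies flat and still on the bench with the whole foot on it (foot centre within 10 mm of the board's long centre line and at least 23 mm from either end), and the foot bears on it with 100 to 290 N (contact force between machine and packing between 100 and 290 N and x of machine in the frame of packing between -0.097 and 0.097 m and y of machine in the frame of packing between -0.01 and 0.01 m and height (world z) of packing below 0.004 m and angle between packing's own z axis and vertical below 0.04 rad and linear speed of packing below 0.01 m/s); the robot touches nothing.
It fails at once if the leg is forced down with more than 340 N (the table is jacked up) (contact force between machine and packing above 340 N).
It fails at once if the loose wheel casting is moved more than 30 mm (distance of flywheel from where it was at the start of the episode above 0.03 m).
It fails at once if the loose cover is moved more than 30 mm (distance of cover from where it was at the start of the episode above 0.03 m).
It fails at once if the bearing pedestal is moved more than 30 mm (distance of pedestal from where it was at the start of the episode above 0.03 m).
It also fails if it takes over 72 s, if anything falls off the work surface, if the arm or the gripper's body presses on something with over 40 N, if the wrist force passes 120 N, or if a joint passes its speed limit or range.

## Working session

There is one attempt and no reset: what is moved stays moved. The work goes in short steps, Python scripts to look and compute and a tool call to move; the robot and the scene stay as the last step left them, time stands still between calls to the robot, and variables do not carry over. Pictures are saved under pics/ and viewed, and the job is handed in when it is done.

Besides the shell and the picture viewer there is one more tool, called after "Emit:" as name([rows], argument=value, ...), one row to a line, values as JSON. send_rows: Moves the arm, as the interface text tells. Its arguments: {"type":"object","properties":{"translation":{"type":"array","items":{"type":"array","items":{"type":"number"}}},"yaw":{"type":"array","items":{"type":"number"}},"fingers":{"type":"array","items":{"type":"number"}}},"required":["translation","yaw","fingers"]}

```bash
mkdir -p pics; ls
python3 - <<'E'
from bench import *
import cv2,numpy as np
s=read_state(); print(s)
for n in ["scene","top","wrist"]:
    im=get_image(n); cv2.imwrite(f"pics/{n}0.png",im); print(n,camera_params(n))
E
```

```text
pics
{'clock': 0.0, 'joints': array([ 1.57064118e+00,  3.85576145e-01,  6.62494571e-03, -4.89371297e-04,
       -1.19402037e+00, -2.58622266e-01]), 'joint_vel': array([-6.92393457e-05, -6.81814701e-04, -3.31643284e-04, -3.02950577e-04,
       -4.47841894e-04, -8.02476667e-04]), 'joint_efforts': array([-5.09837664e-04, -3.92291379e+01,  1.88399023e+01,  4.18629795e+00,
       -4.57428003e-03,  7.43120637e-06]), 'position': array([159.75816875, 603.62831143, 230.21085708]), 'ee_rot': array([ 9.91628689e-01, -1.29117423e-01, -8.53615650e-05,  1.10786048e-03]), 'contact_force': array([-0.82436369,  0.12683804,  0.01336467]), 'wrist_torque': array([0.02341323, 0.06055723, 0.03122548]), 'gripper_width': 85.42089305829327}
scene {'mtx': array([[470.6858622 ,   0.        , 253.43767929],
       [  0.        , 470.6858622 , 193.74705407],
       [  0.        ,   0.        ,   1.        ]]), 'rvec': array([ 2.37115742,  0.78325237, -0.24948546]), 'tvec': array([-412.21252604,  -79.48430819, 1466.97883907])}
top {'mtx': array([[422.8180505 ,   0.        , 256.17374822],
       [  0.        , 422.8180505 , 192.3473786 ],
       [  0.        ,   0.        ,   1.        ]]), 'rvec': array([ 2.19569102, -2.15016117,  0.08216532]), 'tvec': array([  37.75024903,  510.04644393, 1209.42485046])}
wrist {'mtx': array([[311.36247925,   0.        , 255.07739555],
       [  0.        , 311.36247925, 190.64639013],
       [  0.        ,   0.        ,   1.        ]]), 'tool_from_camera': array([[-3.11684275e-04, -9.54750705e-01, -2.97407118e-01,
         7.56064982e+01],
       [ 9.99999731e-01, -4.94883540e-04,  5.40693909e-04,
         1.22822787e-01],
       [-6.63409779e-04, -2.97406870e-01,  9.54750603e-01,
        -1.42484607e+02],
       [ 0.00000000e+00,  0.00000000e+00,  0.00000000e+00,
         1.00000000e+00]])}
```

View pics/scene0.png

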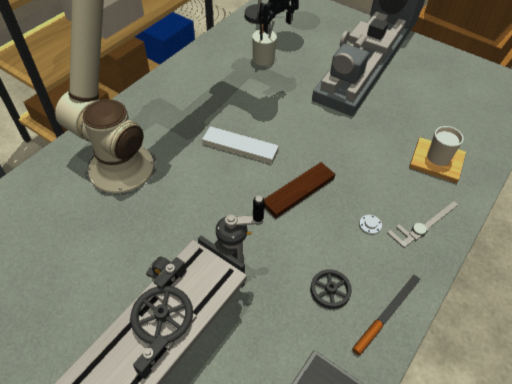

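View pics/top0.png

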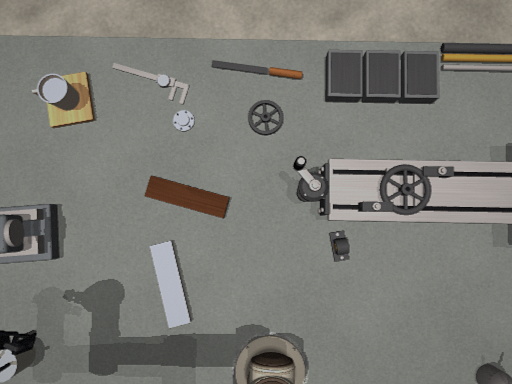

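View pics/wrist0.png

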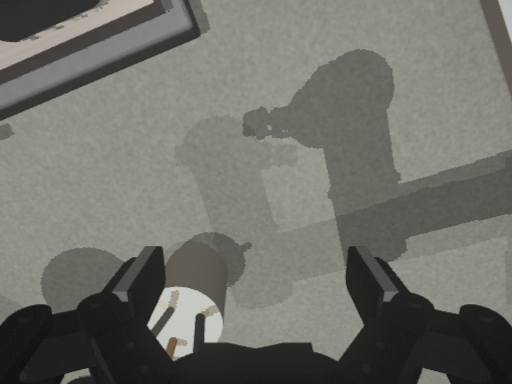

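The scene view shows the dark brown packing board at (300,190), its white look-alike at (240,144), and the jack with crank at (232,230). The top view shows the board at (187,196), the white one at (170,284), the jack at (313,188), the sleeve at about (300,163), the flywheel at (265,117), the cover at (183,120) and the pedestal at (340,246). Next I'll measure.

```bash
cat > h.py <<'E'
import cv2,numpy as np
from bench import *
def cam(n):
    p=camera_params(n); R=cv2.Rodrigues(p["rvec"])[0]; return p["mtx"],R,np.array(p["tvec"]).ravel()
def ray(n,uv):
    K,R,t=cam(n); d=R.T@np.linalg.solve(K,np.r_[uv,1.0]); return -R.T@t,d
def onz(n,uv,z):
    o,d=ray(n,uv); return o+d*(z-o[2])/d[2]
def proj(n,P):
    K,R,t=cam(n); c=K@(R@np.array(P,float)+t); return c[:2]/c[2]
def tri(uva,uvb,a="top",b="scene"):
    o1,d1=ray(a,uva);o2,d2=ray(b,uvb)
    d1/=np.linalg.norm(d1);d2/=np.linalg.norm(d2)
    s=np.linalg.lstsq(np.c_[d1,-d2],o2-o1,rcond=None)[0]
    p=o1+s[0]*d1;q=o2+s[1]*d2
    return (p+q)/2,np.linalg.norm(p-q)
def Rt(s):
    from scipy.spatial.transform import Rotation as r
    return r.from_quat(s["ee_rot"]).as_matrix()
def wpix2ray(s,uv):
    p=camera_params("wrist");T=p["tool_from_camera"];R=Rt(s)
    o=s["position"]+R@T[:3,3]; d=R@T[:3,:3]@np.linalg.solve(p["mtx"],np.r_[uv,1.0]);return o,d
def wonz(s,uv,z):
    o,d=wpix2ray(s,uv);return o+d*(z-o[2])/d[2]
def wproj(s,P):
    p=camera_params("wrist");T=p["tool_from_camera"];R=Rt(s)
    c=T[:3,:3].T@(R.T@(np.array(P,float)-s["position"])-T[:3,3]);c=p["mtx"]@c;return c[:2]/c[2]
def totool(s,P):
    return Rt(s).T@(np.array(P,float)-s["position"])
E
python3 - <<'E'
from h import *
t=cv2.imread("pics/top0.png");sc=cv2.imread("pics/scene0.png")
for n,im in (("top",t),("scene",sc)):
    hsv=cv2.cvtColor(im,cv2.COLOR_BGR2HSV)
    m=cv2.inRange(hsv,(0,110,30),(14,255,160))
    cs,_=cv2.findContours(m,cv2.RETR_EXTERNAL,cv2.CHAIN_APPROX_NONE)
    for c in cs:
        if cv2.contourArea(c)<300: continue
        r=cv2.minAreaRect(c); print(n,cv2.contourArea(c),r)
        if n=="top":
            b=cv2.boxPoints(r); W=np.array([onz(n,p,25)[:2] for p in b]);print(W.round(1),W.mean(0),np.linalg.norm(W-np.roll(W,1,0),axis=1))
cv2.imwrite("pics/c_top.png",cv2.resize(t[130:270,250:400],None,fx=4,fy=4,interpolation=cv2.INTER_CUBIC))
cv2.imwrite("pics/c_sc.png",cv2.resize(sc[150:290,180:340],None,fx=4,fy=4,interpolation=cv2.INTER_CUBIC))
E
```

```text
top 1642.0 ((186.4696502685547, 196.31710815429688), (81.67008209228516, 21.324718475341797), 15.592809677124023)
[[492.7 373.8]
 [553.2 359.7]
 [493.6 128. ]
 [433.7 143. ]] [493.28914009 251.09733248] [238.24494303  62.1337617  239.21582159  61.74157767]
scene 357.0 ((367.6319274902344, 336.6968994140625), (10.125907897949219, 40.23118591308594), 39.47246170043945)
scene 1449.5 ((298.5384521484375, 188.80770874023438), (21.910654067993164, 75.43922424316406), 56.30992889404297)
```

View pics/c_top.png

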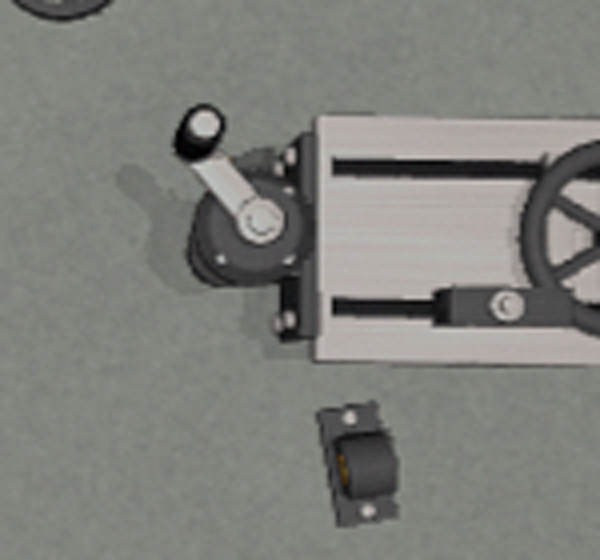

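View pics/c_sc.png

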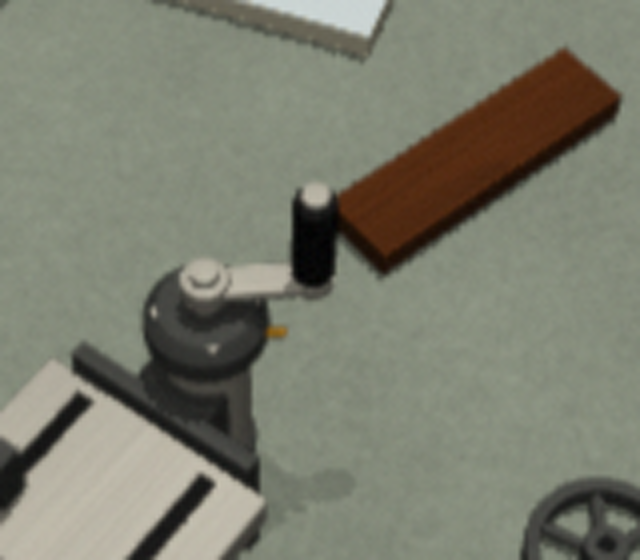

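Run:
```python
from h import *
T=lambda x,y:(250+x/4-.375,130+y/4-.375)
S=lambda x,y:(180+x/4-.375,150+y/4-.375)
print("hub tri",tri(T(260,219),S(204,270)), onz("top",T(260,219),270),onz("scene",S(204,270),270))
print("sleeve",tri(T(206,122),S(315,190)), onz("top",T(206,122),327),onz("scene",S(315,190),327))
a=onz("top",T(316,115),170);b=onz("top",T(314,361),170);print("edge",a,b,np.linalg.norm(a-b),(a+b)/2)
e=onz("top",(512,159.5),170),onz("top",(512,223),170);print(e)
# head circle center at 238
print("head",onz("top",T(255,228),238))
for n,uv,z in (("fly",(265.5,117.5),20),("cover",(183,120.5),18),("ped",(340,246),30)): print(n,onz("top",uv,z))
```

```text
hub tri (array([509.44400059, -89.10545861, 272.24033844]), np.float64(0.9372451076008015)) [509.32517471 -89.69213835 270.        ] [508.79369805 -87.59701722 270.        ]
sleeve (array([554.57811218, -50.78110594, 339.32426672]), np.float64(0.9242825979756265)) [556.24825989 -52.23921832 327.        ] [549.60471167 -42.64270381 327.        ]
edge [ 588.09702334 -137.80870147  170.        ] [ 430.00698939 -137.60192285  170.        ] 158.09016917745927 [ 509.05200636 -137.70531216  170.        ]
(array([ 594.49634437, -607.24147331,  170.        ]), array([ 431.94086153, -602.3596675 ,  170.        ]))
head [507.27235731 -90.83260871 238.        ]
fly [732.30280947  25.58056794  20.        ]
cover [719.11659305 270.30869942  18.        ]
ped [ 359.56008141 -194.41000512   30.        ]
```

The only objects that could be taken for the packing are the dark brown board, top (187,196), and the white one, top (170,284). By the description I choose the brown one. It measures about 239 x 62 mm on the z=25 plane, centre (493,251). The jack axis is at about (509,-90). I'll move over the board's far end and check it there with the wrist camera.

Run:
```python
from h import *
s=read_state();print(totool(s,[517,343,200]),Rt(s).round(3))
```

```text
[412.01007206 160.58094379  30.82693456] [[ 0.967 -0.256 -0.   ]
 [-0.256 -0.967 -0.002]
 [ 0.     0.002 -1.   ]]
```

Emit:
send_rows([
  [0.034,0.013,0],
  [0.068,0.027,0],
  [0.103,0.04,0],
  [0.137,0.053,0],
  [0.172,0.067,0],
  [0.206,0.08,0],
  [0.24,0.094,0],
  [0.275,0.107,0],
  [0.309,0.12,0],
  [0.343,0.134,0],
  [0.378,0.147,0],
  [0.412,0.16,0],
], yaw=[-7.5,-15,-22.5,-30,-37.5,-45,-52.5,-60,-67.5,-75,-82.5,-90.4], fingers=[0,0,0,0,0,0,0,0,0,0,0,0])

```text
clock: 1.35
position: [518.1, 342.4, 230.5]
ee_rot: [0.789, 0.615, -0.001, 0.001]
contact_force: [0.3, 1.2, -0.5]
gripper_width: 85.5
```

Emit:
send_rows([
  [0,0,0],
], yaw=[0], fingers=[0])

```text
clock: 1.45
position: [520.6, 339.9, 229.7]
ee_rot: [0.79, 0.614, -0.001, 0.001]
contact_force: [-0.3, -0.7, 0.3]
gripper_width: 85.6
```

Run:
```python
from h import *
s=read_state();print(s["clock"],s["joints"].round(3),s["position"],Rt(s).round(4))
im=get_image("wrist");cv2.imwrite("pics/w1.png",im)
hsv=cv2.cvtColor(im,cv2.COLOR_BGR2HSV)
m=cv2.inRange(hsv,(0,110,30),(14,255,170))
cs,_=cv2.findContours(m,cv2.RETR_EXTERNAL,cv2.CHAIN_APPROX_NONE)
c=max(cs,key=cv2.contourArea);print(cv2.contourArea(c))
ap=cv2.approxPolyDP(c,6,True)[:,0];print([(tuple(p),wonz(s,p,25).round(1)) for p in ap])
```

```text
1.45 [ 8.390e-01  3.820e-01 -1.000e-03  1.000e-03 -1.191e+00  2.053e+00] [520.57176033 339.90284204 229.66076283] [[ 2.466e-01  9.691e-01 -1.300e-03]
 [ 9.691e-01 -2.466e-01 -3.200e-03]
 [-3.400e-03 -5.000e-04 -1.000e+00]]
8902.0
[((np.int32(224), np.int32(138)), array([493.5, 375.8,  25. ])), ((np.int32(229), np.int32(316)), array([434.6, 146.2,  25. ])), ((np.int32(274), np.int32(316)), array([493. , 131.4,  25. ])), ((np.int32(279), np.int32(138)), array([552.7, 360.7,  25. ]))]
```

View pics/w1.png

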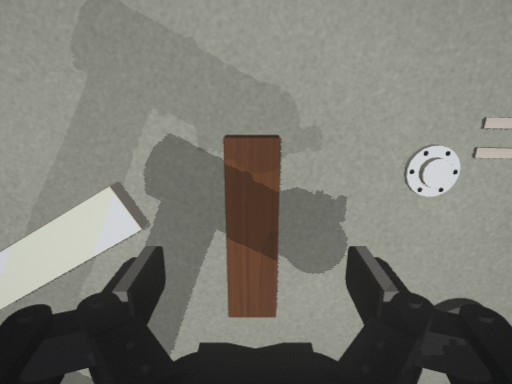

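The wrist view shows the brown board at columns 224 to 279, rows 138 to 316, straight between the fingers. The white board stands off to the left at (140,225) and the cover is at (433,170). Both views agree within 2.5 mm (centre about 493,252). Descending to grip.

Emit:
send_rows([
  [0,-0.002,0.03],
  [0,-0.004,0.06],
  [0,-0.0045,0.1],
  [0,-0.0045,0.14],
  [0,-0.0045,0.175],
  [0,-0.0045,0.2],
  [0,-0.0045,0.212],
  [0,-0.0045,0.219],
  [0,-0.0045,0.223],
  [0,-0.0045,0.225],
  [0,-0.0045,0.225],
], yaw=[0,0,0,0,0,0,0,0,0,0,0], fingers=[0,0,0,0,0,0,0,0,0,0,0])

```text
clock: 2.6
position: [514.9, 341.7, 5.5]
ee_rot: [0.79, 0.613, -0.001, 0.0]
contact_force: [0.2, -0.6, 0.4]
gripper_width: 85.4
```

Emit:
send_rows([
  [0,0,0],
  [0,0,0],
  [0,0,0],
  [0,0,0],
  [0,0,0],
  [0,0,0],
], yaw=[0,0,0,0,0,0], fingers=[60,120,200,255,255,255])

```text
clock: 3.2
position: [515.8, 342.4, 7.1]
ee_rot: [0.79, 0.614, 0.001, 0.0]
contact_force: [-1.0, -0.0, 5.1]
gripper_width: 62.3
```

Run:
```python
from h import *
s=read_state();print(s["clock"],s["position"],s["contact_force"],s["gripper_width"],Rt(s).round(4))
cv2.imwrite("pics/w2.png",get_image("wrist"))
im=get_image("scene");cv2.imwrite("pics/s2.png",cv2.resize(im[120:320,160:400],None,fx=3,fy=3))
```

```text
3.2 [515.7526714  342.44787535   7.11127659] [-0.97909808 -0.01531714  5.09935489] 62.34637019561416 [[ 2.472e-01  9.690e-01  1.400e-03]
 [ 9.690e-01 -2.472e-01  1.000e-04]
 [ 4.000e-04  1.400e-03 -1.000e+00]]
```

View pics/w2.png

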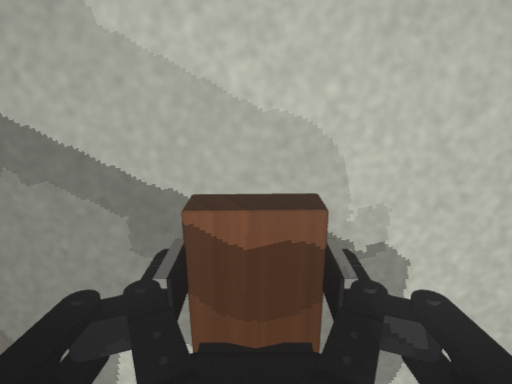

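View pics/s2.png

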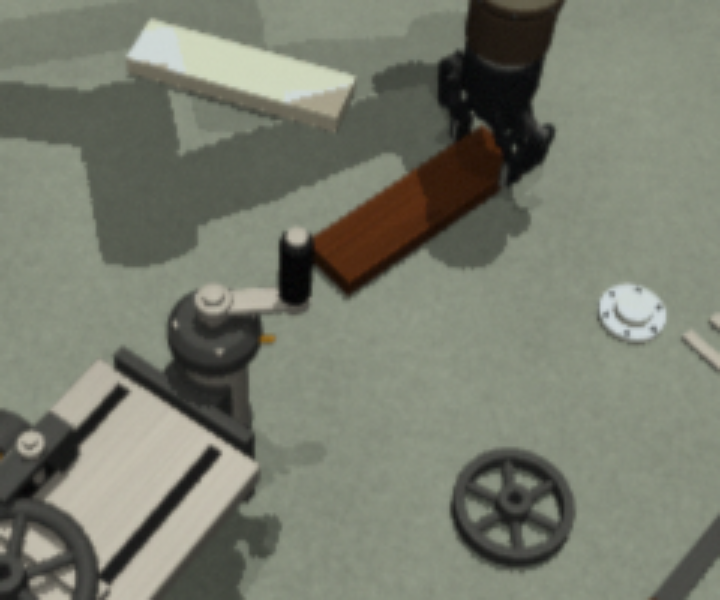

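The board is gripped across its far end, with the jaws at 62 mm. The wrist view shows it square between the pads, end at row 210. Next I slide it in with lateral and forward motion together, keeping its heading.

Emit:
send_rows([
  [-0.01,0.005,0],
  [-0.025,0.015,0],
  [-0.045,0.027,0],
  [-0.067,0.04,0],
  [-0.09,0.053,0],
  [-0.113,0.066,0],
  [-0.136,0.079,0],
  [-0.155,0.09,0],
  [-0.165,0.097,0],
  [-0.17,0.1,0],
  [-0.172,0.1,0],
  [-0.172,0.1,0],
], yaw=[0,0,0,0,0,0,0,0,0,0,0,0], fingers=[255,255,255,255,255,255,255,255,255,255,255,255])

```text
clock: 4.5
position: [570.1, 150.8, 7.1]
ee_rot: [0.789, 0.614, 0.0, 0.001]
contact_force: [0.4, -1.4, 0.9]
gripper_width: 62.2
```

Run:
```python
from h import *
s=read_state();print(s["clock"],s["position"],s["contact_force"],s["gripper_width"],Rt(s).round(4), totool(s,[551.8,77.9,6.5]))
im=get_image("scene");cv2.imwrite("pics/s3.png",cv2.resize(im[150:300,180:380],None,fx=4,fy=4,interpolation=cv2.INTER_CUBIC))
im=get_image("top");cv2.imwrite("pics/t3.png",cv2.resize(im[130:270,200:400],None,fx=4,fy=4,interpolation=cv2.INTER_CUBIC))
```

```text
4.5 [570.09349956 150.82402773   7.13547877] [ 0.37301172 -1.37043534  0.9298285 ] 62.18794098137914 [[ 2.463e-01  9.692e-01  1.300e-03]
 [ 9.692e-01 -2.463e-01 -7.000e-04]
 [-3.000e-04  1.400e-03 -1.000e+00]] [-75.18296654   0.23044159   0.66198075]
```

View pics/s3.png

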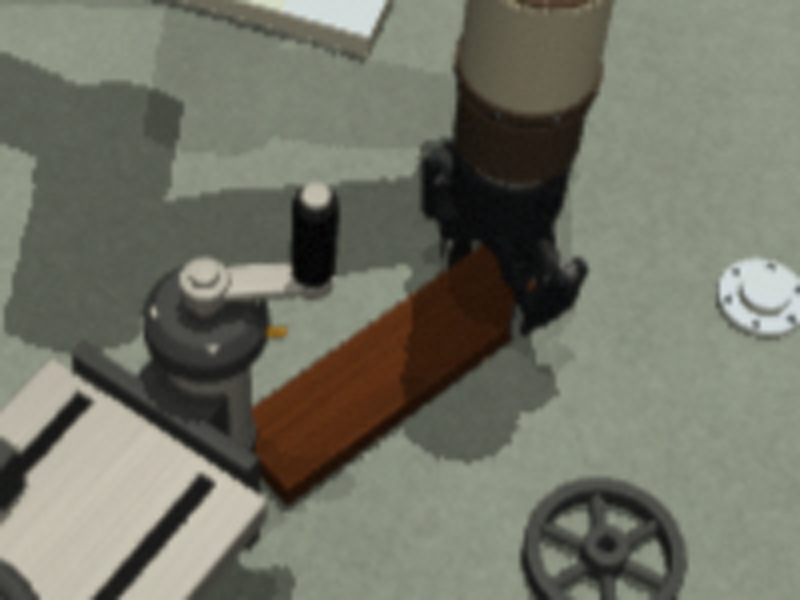

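View pics/t3.png

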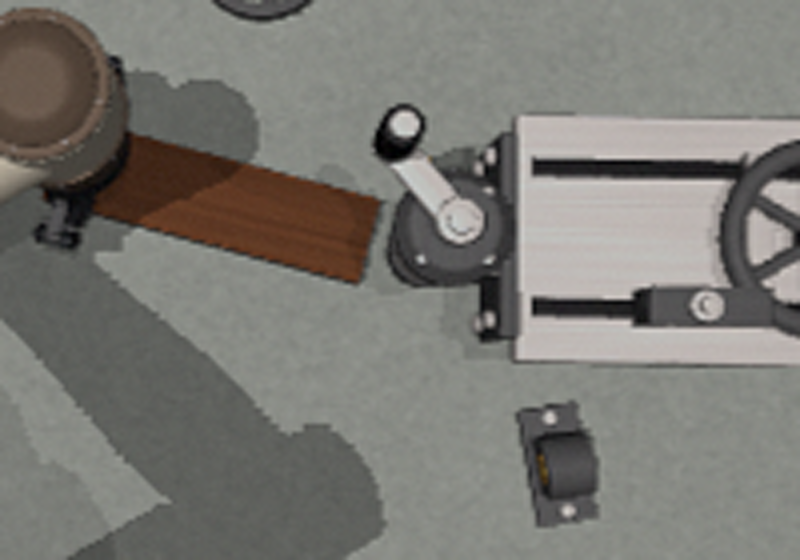

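Run:
```python
from h import *
T=lambda x,y:(200+x/4-.375,130+y/4-.375)
a=onz("top",T(381,202),25)[:2];b=onz("top",T(360,284),25)[:2];m=(a+b)/2
s=read_state();u=Rt(s)[:2,0];n=Rt(s)[:2,1]
J=np.array([509,-89.7]);print(a,b,np.linalg.norm(a-b),"end->tcp lateral",(m-s["position"][:2])@n,"along",(m-s["position"][:2])@u,"jack along/lat from end",(J-m)@u,(J-m)@n)
```

```text
[546.89301334 -63.44718996] [486.80651337 -49.0543992 ] 61.78624364836538 end->tcp lateral -0.39022753568842417 along -214.02697628335847 jack along/lat from end -34.352357299401056 0.6191196558843299
```

Emit:
send_rows([
  [-0.008,0,0],
  [-0.02,0,0],
  [-0.033,0,0],
  [-0.046,0,0],
  [-0.058,0,0],
  [-0.067,0,0],
  [-0.073,0,0],
  [-0.075,0,0],
  [-0.075,0,0],
  [-0.075,0,0],
], yaw=[0,0,0,0,0,0,0,0,0,0], fingers=[255,255,255,255,255,255,255,255,255,255])

```text
clock: 5.6
position: [551.1, 77.9, 7.1]
ee_rot: [0.789, 0.614, -0.001, 0.001]
contact_force: [-0.2, -2.0, 0.1]
gripper_width: 62.2
```

Run:
```python
from h import *
s=read_state();print(s["clock"],s["position"],s["contact_force"],s["gripper_width"],Rt(s).round(4), totool(s,[551.8,77.9,6.5]))
im=get_image("scene");cv2.imwrite("pics/s4.png",cv2.resize(im[150:300,180:380],None,fx=4,fy=4,interpolation=cv2.INTER_CUBIC))
```

```text
5.6 [551.07232957  77.94439039   7.12002934] [-0.17777489 -1.96904006  0.14688674] 62.22114560430956 [[ 2.461e-01  9.692e-01 -2.000e-04]
 [ 9.692e-01 -2.461e-01 -1.700e-03]
 [-1.700e-03  2.000e-04 -1.000e+00]] [0.13709546 0.71609229 0.61994178]
```

View pics/s4.png

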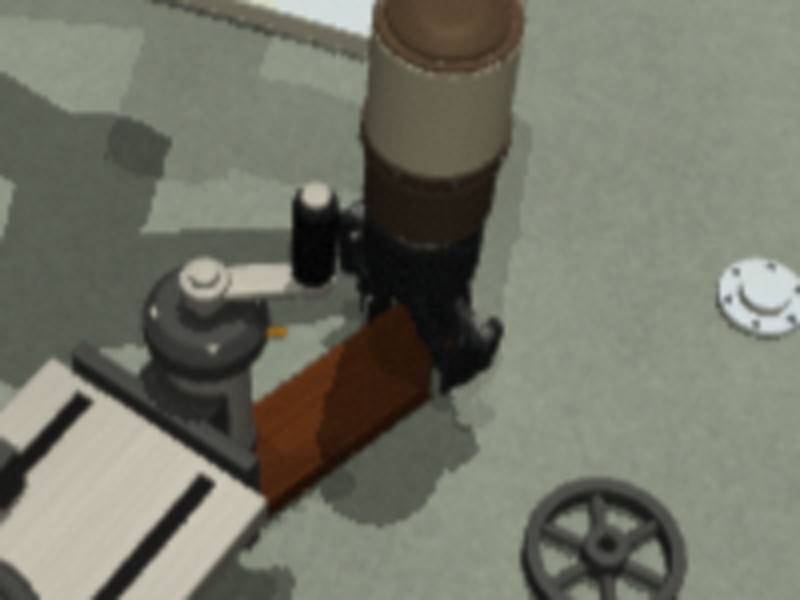

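The board lies under the foot line, with the leading end hidden behind the table corner at crop (265,505). I'm releasing it and rising clear.

Emit:
send_rows([
  [0,0,0],
  [0,0,0],
  [0,0,0],
  [0,0,0],
  [0,0,-0.015],
  [0,0,-0.045],
  [0,0,-0.09],
  [0,0,-0.135],
  [0,0,-0.18],
  [0,0,-0.225],
  [0,0,-0.27],
  [0,0,-0.3],
], yaw=[0,0,0,0,0,0,0,0,0,0,0,0], fingers=[150,80,0,0,0,0,0,0,0,0,0,0])

```text
clock: 6.85
position: [551.8, 78.9, 311.3]
ee_rot: [0.789, 0.614, 0.002, 0.002]
contact_force: [0.2, 0.4, 0.3]
gripper_width: 85.4
```

Emit:
send_rows([
  [0,0,-0.03],
  [0,0,-0.06],
  [0,0,-0.075],
  [0,0,-0.075],
], yaw=[0,0,0,0], fingers=[0,0,0,0])

```text
clock: 7.25
position: [552.1, 79.3, 389.0]
ee_rot: [0.789, 0.614, 0.005, 0.002]
contact_force: [0.5, -0.6, -0.7]
gripper_width: 85.4
```

Run:
```python
from h import *
s=read_state();print(s["clock"],s["joints"].round(2),s["position"],s["contact_force"],s["gripper_width"],Rt(s).round(4), totool(s,[555.5,-51.3,380]))
im=get_image("top");cv2.imwrite("pics/t5.png",cv2.resize(im[130:270,200:400],None,fx=4,fy=4,interpolation=cv2.INTER_CUBIC))
cv2.imwrite("pics/w5.png",get_image("wrist"))
```

```text
7.25 [ 0.43  0.2   0.13  0.   -1.49  2.46] [552.09632651  79.31315311 388.98083066] [ 0.51945227 -0.61117093 -0.74047667] 85.39267866339094 [[ 0.2448  0.9695  0.0107]
 [ 0.9696 -0.2449  0.0023]
 [ 0.0048  0.0098 -0.9999]] [-125.84666614   35.19463931    8.717228  ]
```

View pics/t5.png

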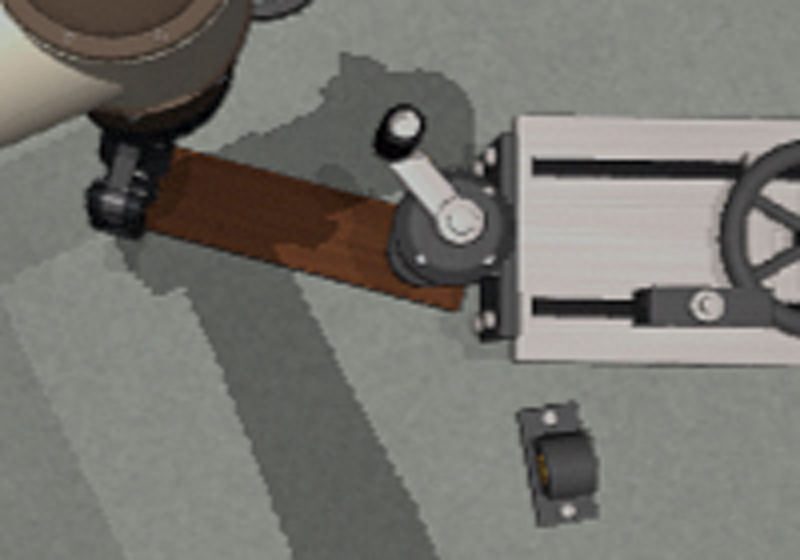

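View pics/w5.png

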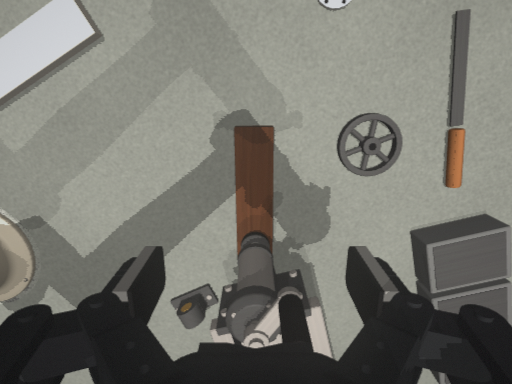

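The top and wrist views show the board running under the jack. In the wrist view the foot and tube base at (256,240) sit centred on the board (columns 235 to 273). Next is the crank sleeve.

Emit:
send_rows([
  [-0.015,0.004,0],
  [-0.035,0.01,0],
  [-0.06,0.017,0],
  [-0.085,0.024,0],
  [-0.108,0.03,0],
  [-0.121,0.034,0],
  [-0.126,0.035,0],
  [-0.126,0.035,0],
  [-0.126,0.035,0],
], yaw=[5,11,18,25,30,34,35,35,35], fingers=[0,0,0,0,0,0,0,0,0])

```text
clock: 8.25
position: [553.9, -51.1, 384.5]
ee_rot: [0.937, 0.349, 0.001, 0.0]
contact_force: [-0.4, -0.4, 0.3]
gripper_width: 85.2
```

Run:
```python
from h import *
s=read_state();print(s["clock"],s["joints"].round(2),s["position"],Rt(s).round(4), totool(s,[555.5,-51.3,282]))
cv2.imwrite("pics/w6.png",get_image("wrist"))
```

```text
8.25 [ 0.2   0.2   0.12 -0.   -1.49  2.09] [553.86565735 -51.05327306 384.48347125] [[ 7.559e-01  6.547e-01  2.600e-03]
 [ 6.547e-01 -7.559e-01  7.000e-04]
 [ 2.500e-03  1.100e-03 -1.000e+00]] [  0.82216237   1.13863204 102.48717674]
```

View pics/w6.png

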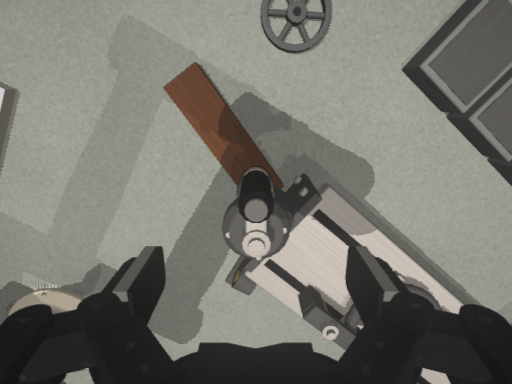

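Run:
```python
from h import *
s=read_state()
for P in ([555.5,-51.3,327],[509.2,-89.3,270]): print(wproj(s,P))
print(wonz(s,(256,210),327),wonz(s,(256,245),270),wonz(s,(256,196),327))
```

```text
[257.04323474 207.90810129]
[254.76913225 247.61987324]
[553.87647608 -51.76164681 327.        ] [511.94583692 -88.4125237  270.        ] [561.51895349 -45.13282254 327.        ]
```

The wrist view shows the sleeve top at (256,210) and the hub at (256,245), within 2 to 3 px of where my measured points project. Going down and gripping.

Emit:
send_rows([
  [0,0.001,0.015],
  [0,0.001,0.035],
  [0,0.001,0.06],
  [0,0.001,0.08],
  [0,0.001,0.093],
  [0,0.001,0.1],
  [0,0.001,0.102],
  [0,0.001,0.102],
], yaw=[0,0,0,0,0,0,0,0], fingers=[0,0,0,0,0,0,0,0])

```text
clock: 9.1
position: [555.2, -51.3, 283.1]
ee_rot: [0.937, 0.35, 0.002, 0.0]
contact_force: [-1.3, 0.5, -0.2]
gripper_width: 85.5
```

Emit:
send_rows([
  [0,0,0],
  [0,0,0],
  [0,0,0],
  [0,0,0],
  [0,0,0],
  [0,0,0],
  [0,0,0],
  [0,0,0],
  [0,0,0],
], yaw=[0,0,0,0,0,0,0,0,0], fingers=[100,160,200,255,255,255,255,255,255])

```text
clock: 10.0
position: [555.1, -51.2, 283.6]
ee_rot: [0.937, 0.35, 0.002, 0.0]
contact_force: [-2.1, 2.3, 4.0]
gripper_width: 23.6
```

Run:
```python
from h import *
s=read_state();print(s["clock"],s["joints"].round(2),s["position"],s["contact_force"],s["gripper_width"],Rt(s).round(4))
cv2.imwrite("pics/w7.png",get_image("wrist"))
im=get_image("scene");cv2.imwrite("pics/s7.png",cv2.resize(im[150:300,180:380],None,fx=4,fy=4,interpolation=cv2.INTER_CUBIC))
```

```text
10.0 [ 0.2   0.23 -0.08  0.   -1.26  2.09] [555.11664054 -51.19691909 283.59311398] [-2.07548827  2.33083558  3.99197678] 23.559171417335047 [[ 7.552e-01  6.555e-01  4.000e-03]
 [ 6.555e-01 -7.552e-01  7.000e-04]
 [ 3.500e-03  2.100e-03 -1.000e+00]]
```

View pics/w7.png

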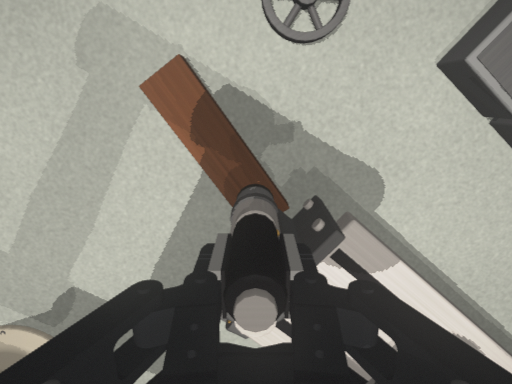

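View pics/s7.png

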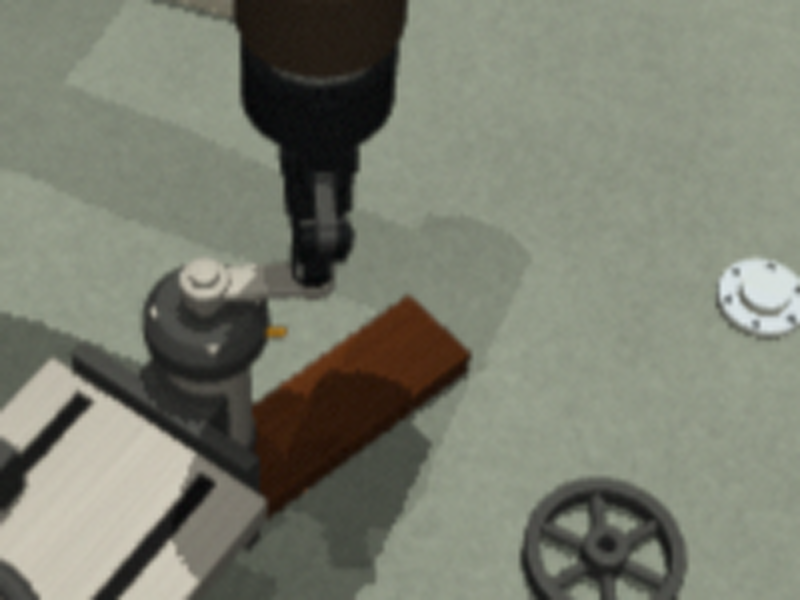

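The sleeve is gripped centrally, jaws at 23.6 mm. In the wrist view it stands between the pads, top at (256,310). First arc: 60° clockwise.

Emit:
send_rows([
  [-0.0002,0.0052,0],
  [-0.0009,0.0104,0],
  [-0.002,0.0155,0],
  [-0.0036,0.0205,0],
  [-0.0056,0.0254,0],
  [-0.008,0.03,0],
  [-0.0109,0.0344,0],
  [-0.014,0.0386,0],
  [-0.0176,0.0424,0],
  [-0.0214,0.046,0],
  [-0.0256,0.0491,0],
  [-0.03,0.052,0],
], yaw=[0,0,0,0,0,0,0,0,0,0,0,0], fingers=[255,255,255,255,255,255,255,255,255,255,255,255])

```text
clock: 11.3
position: [567.1, -108.6, 283.6]
ee_rot: [0.937, 0.35, 0.003, -0.001]
contact_force: [-2.5, 8.4, 4.0]
gripper_width: 23.7
```

```bash
cat >> h.py <<'E'
A=np.array([509.1,-89.8])
def st(A=A):
    s=read_state();d=s["position"][:2]-A;r=np.linalg.norm(d);th=np.degrees(np.arctan2(d[1],d[0]))
    t=np.array([d[1],-d[0]])/r;f=s["contact_force"][:2]
    print("t%.2f th %.1f r %.1f z %.1f | drag %.2f rad %.2f fz %.1f | w %.1f"%(s["clock"],th,r,s["position"][2],-f@t,f@d/r,s["contact_force"][2],s["gripper_width"]),"toolx ang %.1f"%np.degrees(np.arctan2(Rt(s)[1,0],Rt(s)[0,0])),s["joints"].round(2),s["position"].round(1))
    return s,th,r
def plan(th_list,A=A,R=60):
    s=read_state()
    for th in th_list:
        a=np.radians(th);P=[A[0]+R*np.cos(a),A[1]+R*np.sin(a),s["position"][2]]
        v=totool(s,P)/1000;print("[%.4f, %.4f, 0],"%(v[0],v[1]),end=" ")
    print()
E
python3 - <<'E'
from h import *
s,th,r=st()
plan([th-10*i for i in range(1,13)])
E
```

```text
t11.30 th -18.0 r 61.0 z 283.6 | drag 7.20 rad -4.94 fz 4.0 | w 23.7 toolx ang 41.0 [ 0.09  0.27 -0.03 -0.   -1.27  2.2 ] [ 567.1 -108.6  283.6]
[-0.0099, 0.0037, 0], [-0.0200, 0.0066, 0], [-0.0304, 0.0077, 0], [-0.0408, 0.0070, 0], [-0.0510, 0.0044, 0], [-0.0605, 0.0002, 0], [-0.0692, -0.0057, 0], [-0.0767, -0.0129, 0], [-0.0829, -0.0214, 0], [-0.0874, -0.0308, 0], [-0.0903, -0.0408, 0], [-0.0914, -0.0512, 0],
```

Running free, drag is about 7.2 N and the radius holds. Continuing.

Emit:
send_rows([
  [-0.01,0.0037,0],
  [-0.02,0.0066,0],
  [-0.0304,0.0077,0],
  [-0.0408,0.007,0],
  [-0.051,0.0044,0],
  [-0.0605,0.0002,0],
  [-0.0692,-0.0057,0],
  [-0.0767,-0.0129,0],
  [-0.0829,-0.0214,0],
  [-0.0874,-0.0308,0],
  [-0.0903,-0.0408,0],
  [-0.0914,-0.0512,0],
], yaw=[0,0,0,0,0,0,0,0,0,0,0,0], fingers=[255,255,255,255,255,255,255,255,255,255,255,255])

```text
clock: 12.5
position: [466.1, -131.6, 283.6]
ee_rot: [0.937, 0.35, 0.005, 0.002]
contact_force: [4.5, -5.3, 1.4]
gripper_width: 23.8
```

Run:
```python
from h import *
s,th,r=st()
plan([th-9*i for i in range(1,13)])
```

```text
t12.50 th -135.8 r 60.0 z 283.6 | drag 6.94 rad 0.51 fz 1.4 | w 23.8 toolx ang 41.0 [ 0.06  0.1  -0.24  0.   -1.22  2.22] [ 466.1 -131.6  283.6]
[0.0002, -0.0094, 0], [0.0019, -0.0187, 0], [0.0050, -0.0276, 0], [0.0095, -0.0359, 0], [0.0152, -0.0433, 0], [0.0220, -0.0499, 0], [0.0297, -0.0552, 0], [0.0382, -0.0593, 0], [0.0472, -0.0620, 0], [0.0565, -0.0633, 0], [0.0659, -0.0631, 0], [0.0752, -0.0614, 0],
```

Emit:
send_rows([
  [0.0002,-0.0094,0],
  [0.0019,-0.0187,0],
  [0.005,-0.0276,0],
  [0.0095,-0.0359,0],
  [0.0152,-0.0433,0],
  [0.022,-0.0499,0],
  [0.0297,-0.0552,0],
  [0.0382,-0.0593,0],
  [0.0472,-0.062,0],
  [0.0565,-0.0633,0],
  [0.0659,-0.0631,0],
  [0.0752,-0.0614,0],
], yaw=[0,0,0,0,0,0,0,0,0,0,0,0], fingers=[255,255,255,255,255,255,255,255,255,255,255,255])

```text
clock: 13.7
position: [481.0, -37.8, 283.5]
ee_rot: [0.937, 0.35, 0.002, 0.003]
contact_force: [-4.2, -5.8, 3.7]
gripper_width: 23.4
```

Run:
```python
from h import *
s,th,r=st()
plan([th-5*i for i in range(1,13)])
im=get_image("scene");cv2.imwrite("pics/s8.png",cv2.resize(im[190:300,200:320],None,fx=6,fy=5,interpolation=cv2.INTER_CUBIC))
```

```text
t13.70 th 118.4 r 59.1 z 283.5 | drag 6.48 rad -3.09 fz 3.7 | w 23.4 toolx ang 40.9 [ 0.26  0.1  -0.24  0.01 -1.22  2.02] [481.  -37.8 283.5]
[0.0052, 0.0005, 0], [0.0102, 0.0023, 0], [0.0149, 0.0045, 0], [0.0194, 0.0071, 0], [0.0237, 0.0101, 0], [0.0277, 0.0135, 0], [0.0314, 0.0172, 0], [0.0348, 0.0212, 0], [0.0378, 0.0255, 0], [0.0404, 0.0301, 0], [0.0426, 0.0348, 0], [0.0444, 0.0397, 0],
```

View pics/s8.png

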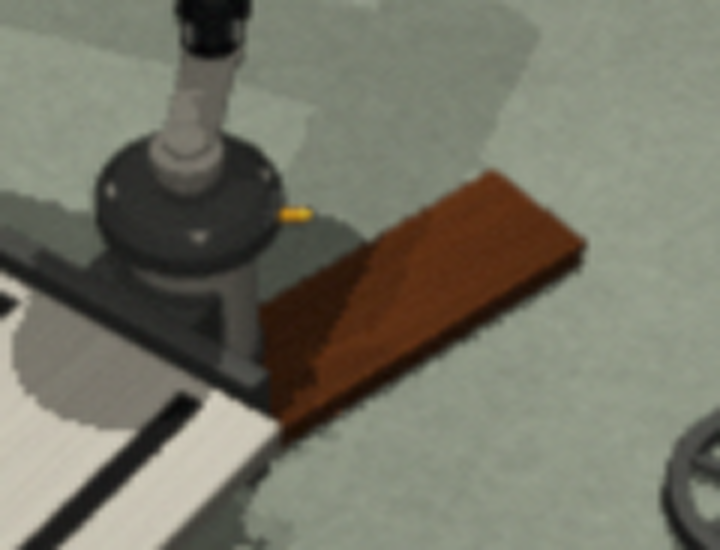

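Run:
```python
from h import *
s,th,r=st()
plan([th-7.5*i for i in range(1,13)])
```

```text
t13.75 th 116.6 r 59.1 z 283.5 | drag 4.08 rad -2.55 fz 5.3 | w 24.2 toolx ang 41.0 [ 0.26  0.1  -0.24  0.01 -1.22  2.02] [482.6 -37.  283.5]
[0.0077, 0.0016, 0], [0.0148, 0.0050, 0], [0.0213, 0.0092, 0], [0.0273, 0.0144, 0], [0.0325, 0.0202, 0], [0.0370, 0.0267, 0], [0.0405, 0.0337, 0], [0.0431, 0.0411, 0], [0.0447, 0.0488, 0], [0.0453, 0.0566, 0], [0.0449, 0.0644, 0], [0.0435, 0.0721, 0],
```

Emit:
send_rows([
  [0.0077,0.0016,0],
  [0.0148,0.005,0],
  [0.0213,0.0092,0],
  [0.0273,0.0144,0],
  [0.0325,0.0202,0],
  [0.037,0.0267,0],
  [0.0405,0.0337,0],
  [0.0431,0.0411,0],
  [0.0447,0.0488,0],
  [0.0453,0.0566,0],
  [0.0449,0.0644,0],
  [0.0435,0.0721,0],
], yaw=[0,0,0,0,0,0,0,0,0,0,0,0], fingers=[255,255,255,255,255,255,255,255,255,255,255,255])

```text
clock: 14.95
position: [562.4, -61.6, 283.6]
ee_rot: [0.937, 0.35, 0.003, 0.001]
contact_force: [-3.8, 5.7, 3.4]
gripper_width: 23.6
```

Run:
```python
from h import *
s,th,r=st()
plan([th-7.5*i for i in range(1,13)])
```

```text
t14.95 th 27.9 r 60.3 z 283.6 | drag 6.77 rad -0.70 fz 3.4 | w 23.6 toolx ang 41.0 [ 0.18  0.25 -0.06  0.   -1.26  2.11] [562.4 -61.6 283.6]
[-0.0025, 0.0075, 0], [-0.0058, 0.0146, 0], [-0.0099, 0.0213, 0], [-0.0149, 0.0273, 0], [-0.0206, 0.0327, 0], [-0.0270, 0.0373, 0], [-0.0339, 0.0410, 0], [-0.0413, 0.0437, 0], [-0.0489, 0.0455, 0], [-0.0567, 0.0463, 0], [-0.0645, 0.0460, 0], [-0.0723, 0.0448, 0],
```

Emit:
send_rows([
  [-0.0025,0.0075,0],
  [-0.0058,0.0146,0],
  [-0.0099,0.0213,0],
  [-0.0149,0.0273,0],
  [-0.0206,0.0327,0],
  [-0.027,0.0373,0],
  [-0.0339,0.041,0],
  [-0.0413,0.0437,0],
  [-0.0489,0.0455,0],
  [-0.0567,0.0463,0],
  [-0.0645,0.046,0],
  [-0.0723,0.0448,0],
], yaw=[0,0,0,0,0,0,0,0,0,0,0,0], fingers=[255,255,255,255,255,255,255,255,255,255,255,255])

```text
clock: 16.15
position: [540.4, -142.2, 283.7]
ee_rot: [0.937, 0.35, 0.007, 0.002]
contact_force: [7.4, 1.7, 0.5]
gripper_width: 23.7
```

Run:
```python
from h import *
s,th,r=st()
plan([th-7.5*i for i in range(1,13)])
```

```text
t16.15 th -59.2 r 61.0 z 283.7 | drag 7.26 rad 2.30 fz 0.5 | w 23.7 toolx ang 41.0 [ 0.03  0.23 -0.08 -0.   -1.25  2.25] [ 540.4 -142.2  283.7]
[-0.0074, -0.0029, 0], [-0.0147, -0.0057, 0], [-0.0216, -0.0095, 0], [-0.0279, -0.0142, 0], [-0.0336, -0.0196, 0], [-0.0385, -0.0258, 0], [-0.0425, -0.0325, 0], [-0.0456, -0.0397, 0], [-0.0478, -0.0472, 0], [-0.0490, -0.0550, 0], [-0.0491, -0.0629, 0], [-0.0482, -0.0707, 0],
```

Emit:
send_rows([
  [-0.0074,-0.0029,0],
  [-0.0147,-0.0057,0],
  [-0.0216,-0.0095,0],
  [-0.0279,-0.0142,0],
  [-0.0336,-0.0196,0],
  [-0.0385,-0.0258,0],
  [-0.0425,-0.0325,0],
  [-0.0456,-0.0397,0],
  [-0.0478,-0.0472,0],
  [-0.049,-0.055,0],
  [-0.0491,-0.0629,0],
  [-0.0482,-0.0707,0],
], yaw=[0,0,0,0,0,0,0,0,0,0,0,0], fingers=[255,255,255,255,255,255,255,255,255,255,255,255])

```text
clock: 17.35
position: [458.9, -122.1, 283.6]
ee_rot: [0.937, 0.35, 0.008, 0.005]
contact_force: [2.8, -6.8, 3.1]
gripper_width: 23.8
```

Run:
```python
from h import *
s,th,r=st()
plan([th-7.5*i for i in range(1,13)])
```

```text
t17.35 th -147.3 r 59.7 z 283.6 | drag 7.23 rad 1.36 fz 3.1 | w 23.8 toolx ang 41.0 [ 0.09  0.08 -0.27  0.01 -1.21  2.2 ] [ 458.9 -122.1  283.6]
[0.0014, -0.0077, 0], [0.0040, -0.0151, 0], [0.0076, -0.0221, 0], [0.0120, -0.0286, 0], [0.0173, -0.0344, 0], [0.0232, -0.0395, 0], [0.0298, -0.0438, 0], [0.0369, -0.0471, 0], [0.0444, -0.0496, 0], [0.0521, -0.0510, 0], [0.0599, -0.0514, 0], [0.0677, -0.0508, 0],
```

Still free (7.2 N), 547° wound.

Emit:
send_rows([
  [0.0014,-0.0077,0],
  [0.004,-0.0151,0],
  [0.0076,-0.0221,0],
  [0.012,-0.0286,0],
  [0.0173,-0.0344,0],
  [0.0232,-0.0395,0],
  [0.0298,-0.0438,0],
  [0.0369,-0.0471,0],
  [0.0444,-0.0496,0],
  [0.0521,-0.051,0],
  [0.0599,-0.0514,0],
  [0.0677,-0.0508,0],
], yaw=[0,0,0,0,0,0,0,0,0,0,0,0], fingers=[255,255,255,255,255,255,255,255,255,255,255,255])

```text
clock: 18.55
position: [473.8, -42.4, 283.5]
ee_rot: [0.937, 0.35, 0.003, 0.006]
contact_force: [-6.7, -10.2, 6.3]
gripper_width: 23.8
```

Run:
```python
from h import *
s,th,r=st()
plan([th-5*i for i in range(1,13)])
```

```text
t18.55 th 126.7 r 59.1 z 283.5 | drag 11.48 rad -4.17 fz 6.3 | w 23.8 toolx ang 40.9 [ 0.26  0.08 -0.26  0.01 -1.21  2.02] [473.8 -42.4 283.5]
[0.0053, -0.0003, 0], [0.0104, 0.0008, 0], [0.0154, 0.0023, 0], [0.0203, 0.0043, 0], [0.0249, 0.0066, 0], [0.0294, 0.0094, 0], [0.0336, 0.0125, 0], [0.0375, 0.0160, 0], [0.0411, 0.0198, 0], [0.0443, 0.0239, 0], [0.0472, 0.0283, 0], [0.0496, 0.0329, 0],
```

Drag rose to 11.5 N against about 6.5 to 7.2 N running free, so the foot is on the board. I'll creep on a few mm and read it again.

Emit:
send_rows([
  [0.001,0,0],
  [0.002,0,0],
  [0.003,0,0],
  [0.004,0,0],
  [0.0045,0,0],
], yaw=[0,0,0,0,0], fingers=[255,255,255,255,255])

```text
clock: 19.05
position: [474.6, -41.8, 283.5]
ee_rot: [0.937, 0.349, -0.001, 0.007]
contact_force: [-6.7, -9.3, 6.3]
gripper_width: 23.5
```

Run:
```python
from h import *
s,th,r=st()
```

```text
t19.05 th 125.7 r 59.1 z 283.5 | drag 10.83 rad -3.61 fz 6.3 | w 23.5 toolx ang 40.9 [ 0.26  0.09 -0.26  0.02 -1.22  2.02] [474.6 -41.8 283.5]
```

Creeping gives 10.8 N, a rise of about 4 N (roughly 190 to 220 N under the foot), which is inside 3 to 5 N. Letting go now.

Emit:
send_rows([
  [0,0,0],
  [0,0,0],
  [0,0,0],
  [0,0,0],
  [0,0,0],
  [0,0,-0.01],
  [0,0,-0.03],
  [0,0,-0.06],
  [0,0,-0.09],
  [0,0,-0.11],
  [0,0,-0.12],
  [0,0,-0.12],
], yaw=[0,0,0,0,0,0,0,0,0,0,0,0], fingers=[200,120,0,0,0,0,0,0,0,0,0,0])

```text
clock: 20.25
position: [474.6, -40.0, 405.0]
ee_rot: [0.937, 0.349, 0.001, 0.007]
contact_force: [-0.5, 0.0, 0.6]
gripper_width: 85.0
```

Run:
```python
from h import *
s,th,r=st();print(s["contact_force"])
cv2.imwrite("pics/w9.png",get_image("wrist"))
im=get_image("scene");cv2.imwrite("pics/s9.png",im)
```

```text
t20.25 th 124.7 r 60.5 z 405.0 | drag 0.36 rad 0.30 fz 0.6 | w 85.0 toolx ang 40.9 [ 0.27  0.04 -0.01  0.01 -1.51  2.02] [474.6 -40.  405. ]
[-0.46948768  0.04375084  0.60407071]
```

View pics/w9.png

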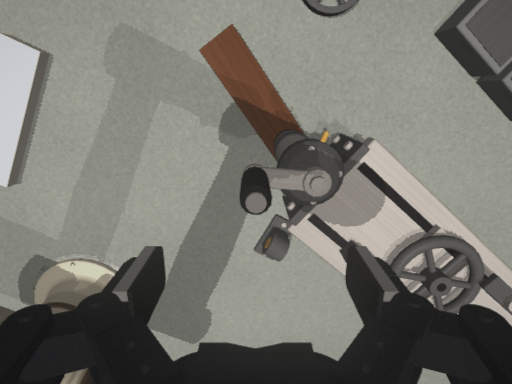

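View pics/s9.png

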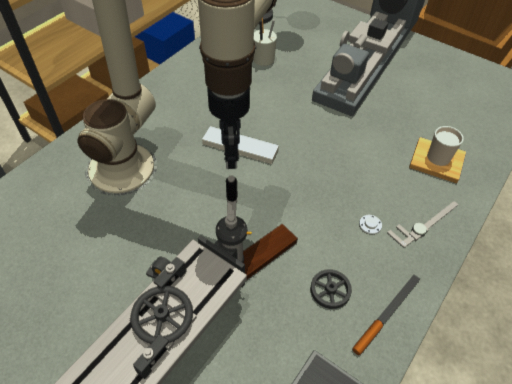

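Run:
```python
from h import *
s=read_state()
p=wonz(s,(257,203),327)[:2]-A;print("sleeve ang",np.degrees(np.arctan2(p[1],p[0])),np.linalg.norm(p))
a=wonz(s,(200.5,50),25)[:2];b=wonz(s,(233.5,25),25)[:2];c=wonz(s,(302,130),25)[:2];print(a,b,np.linalg.norm(a-b))
u=(c-b)/np.linalg.norm(c-b);m=(a+b)/2;n=np.array([-u[1],u[0]]);print("axis from outer end: along",(A-m)@u,"lat",(A-m)@n)
job_done()
```

```text
sleeve ang 127.65192498086927 58.66473757191351
[525.05097746 109.22890197] [584.49133981  93.08056015] 61.594850595360164
axis from outer end: along 196.33491878393724 lat 1.4709557222182987
the job is handed in; nothing more can be done
```

The packing board is under the jack's foot and the foot is wound down firmly onto it. I then let go and handed the job in at about 20 s of the 72 s allowed.

- **Board:** I gripped the dark board at its outer end and slid it flat under the foot. The last wrist view put the jack axis about 1.5 mm off the board's long centre line and about 44 mm from its inner end. That view gave a width of 61.6 mm, where the board is 64 mm, so these figures are good to a couple of mm.
- **Crank:** I wound it about 1.75 turns clockwise. It ran free at 6.5 to 7.3 N, then rose to 11.5 N while moving and read 10.8 N creeping on about 1° more. That is a rise of about 4 N, or roughly 190 to 220 N under the foot. I could only work that force out from the crank; I did not measure it directly.
- **After letting go:** The wrist force was about zero and the gripper was clear. The sleeve stood at about 127.7°, against 125.7° when I released it, which is within measuring error. The flywheel, cover, pedestal and white board looked undisturbed in the last pictures; I judged that by eye.

No check failed. The one small surprise was about 5 N of upward push while gripping the board, probably the fingertips touching the bench; it went away during the slide.

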